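# Pack two limes down the juicer's feed chute and shut its lid

## Task

Load the juicer: put both limes into its feed chute and, with the food pusher, press them down past the sprung gate until they sit firmly at the bottom. Then stand the pusher upright on the worktop beside the juicer and close the chute's lid fully. Leave the pepper mill, the jam jar and the tin where they stand.

Things in the scene. Friction and masses are not known exactly. Their poses are not given: they have to be found in the camera images.
- juicer: The juicer, a heavy white appliance that does not move. Origin on the worktop under the feed chute's axis; z up. Long axis = its y: motor housing (128 mm in x, 171 mm high) at y = -74 to -187 mm; drum (top at 133 mm) and outlet to y = +102 mm. In x it spans +-68 mm, with a spout to x = -82 mm at 58 mm height. A wall shelf overhangs the worktop beyond world x = 0.65 m, its underside 0.63 m up.
- chute_mouth (a point): Centre of the chute's rim, on the chute's axis 215 mm above the worktop; axes as the juicer's. The opening is square, 74 mm inside (92 mm over the rim), narrowing to 64 mm at 20 mm below the rim.
- chute_seat (a point): Centre of the chute's flat floor, 45 mm above the worktop. The chute is a square tube 64 mm wide inside, sides along the juicer's x and y, from here up to the rim. Two limes packed down have their centres about 27 and 82 mm above this point, the top of the upper one about 110 mm above it (60 mm below the rim).
- gate (a point): Centre of the sprung gate across the chute, 145 mm above the worktop: two leaves hinged in the chute's walls at y = +-35 mm, level when closed. A lime put in rests on them, its centre about 18 mm above this point; a second lime lies on the first and stands out 30 mm above the rim. Some 5 to 20 N on the lime swing them down; they spring back behind it.
- lid (a joint): The chute's lid: hinge angle in rad, 0 = shut flat on the rim, 1.8 to 2.05 = open, leaning back (the start); stop at 2.1. The hinge line runs along the juicer's y, 50 mm from the chute's axis on the juicer's +x side, 216 mm above the worktop. Plate 94 mm wide, 6 to 10 mm thick. The hinge is stiff (0.055 N m): the lid stays where it is left and must be pushed all the way.
- lid_edge (a point): Middle of the lid's free edge, 95 mm from the hinge line (it moves with the lid).
- pusher_center (a point): The food pusher, loose, standing upright on the worktop, 123 mm tall, 0.14 kg; this point is on its axis half-way up (61.5 mm above its underside), z upward along it. Foot: a square 54 x 54 mm plate, 14 mm thick, sides along the point's x and y; above it a short cone, then from 30 mm up a plain round shaft 30 mm thick to the domed top.
- lime_a_center (a point): One lime: a rigid ball 55 mm in diameter; this point is its centre.
- lime_b_center (a point): The other lime, the same size; this point is its centre.
- mill_center (a point): Dark wooden pepper mill, loose, 58 mm across, 160 mm tall; this point is half-way up. To be left alone.
- jam_center (a point): Jam jar, loose, 69 mm across, 99 mm tall; this point is half-way up. To be left alone.
- tin_center (a point): Low fruit tin, loose, 75 mm across, 58 mm tall; this point is half-way up. To be left alone.

How it is judged:
On the way:
1. both limes are down at the bottom of the chute (centres within 26 mm of its axis and less than 90 mm above its seat) while the pusher presses on them with more than 4 N (z of each of lime_a_center, lime_b_center in the frame of chute_seat below 0.09 m and horizontal distance between each of lime_a_center, lime_b_center and chute_seat below 0.026 m and (contact force between pusher and lime_a above 4 N or contact force between pusher and lime_b above 4 N)), for 0.1 s.
At the end, for the whole second after the job is handed in: Both limes lie at the bottom of the chute (centres less than 90 mm above the seat and within 26 mm of the chute's axis), the lid is shut to within 0.07 rad, and the pusher stands upright (within 0.15 rad) and at rest on the worktop, within 0.55 m of the chute (z of each of lime_a_center, lime_b_center in the frame of chute_seat below 0.09 m and horizontal distance between each of lime_a_center, lime_b_center and chute_seat below 0.026 m and value of joint lid below 0.07 rad and angle between pusher_center's own z axis and vertical below 0.15 rad and height (world z) of pusher_center between 0.05 and 0.075 m and horizontal distance between pusher_center and chute_seat below 0.55 m and linear speed of pusher below 0.02 m/s); the robot touches nothing.
It fails at once if the pepper mill is pushed more than 40 mm or tipped (distance of mill_center from where it was at the start of the episode above 0.04 m or angle between mill_center's own z axis and vertical above 0.4 rad).
It fails at once if the jam jar is pushed more than 40 mm or tipped (distance of jam_center from where it was at the start of the episode above 0.04 m or angle between jam_center's own z axis and vertical above 0.4 rad).
It fails at once if the tin is pushed more than 40 mm or tipped (distance of tin_center from where it was at the start of the episode above 0.04 m or angle between tin_center's own z axis and vertical above 0.4 rad).
It also fails if it takes over 72 s, if anything falls off the work surface, if the arm or the gripper's body presses on something with over 40 N, if the wrist force passes 120 N, or if a joint passes its speed limit or range.

## Robot

A 6-joint arm with a two-finger parallel gripper is mounted at the origin on a cart in front of the work surface, level with it; the furniture and walls round the work are solid. World frame = base frame: x ahead of the robot, y to its left, z up, the work surface at z = 0. Lengths are in m, angles in rad, forces in N, time in s.
With the tool pointing down it reaches from about 0.425 to 0.925 m from the base axis. Payload 12.5 kg.
Tool frame: the origin (TCP) lies at the very end of the fingers, on their centre line; the grasp point (between the pads) lies 19 mm behind it; z points along the fingers, y is the line along which they close (so a half turn about z gives the same grasp; the last joint's range is limited). The gripper opens to 85 mm and grips with 20 to 120 N. Pads are 22 mm wide; open, the fingers measure 114 mm over their backs; the gripper's body (76 mm by 85 mm) begins 54 mm behind the grasp point. The pads swing forward as they close: fully open they stand 13 mm farther back than shut.
Start: joints at [-1.316, 0.491, 1.559, -0, 1.092, -0.106], TCP at [0.221, -0.585, 0.231] pointing down, gripper open.
Joint ranges: [-3.1, 3.1], [-0.84, 2.19], [0.05, 2.79], [-1.13, 4.28], [0.06, 2.93], [-2.69, 2.69]. Speed limits (rad/s): [2.22, 2.22, 2.79, 3.14, 3.14, 3.14].

## Interface

Orientations are given as a 3x3 rotation matrix whose columns are the frame's x, y, z axes.
In Python, from cell import status, eyes, job gives the robot as it stands. The module is installed in compiled form; this text tells all that it offers.
- The arm moves only by the tool servo_tool, never from a script. Its argument "plan" is a list of rows, each a list of 2 entries, a list of its own where there are three numbers: the shift along the world's x, y, z in mm, then the turn, a rotation vector about the world's x, y, z in rad. In form: [[[tx, ty, tz], [wx, wy, wz]], ...]. A call has 1 to 5 rows; each row is the pose to reach, as a shift and turn from the pose commanded when the call began; what a row does not reach only later rows make up. A row lasts 1/12 s, in which the tool goes at most 41.7 mm and 7.16 degrees, less where a joint would pass 70% of its speed; a pose out of reach is approached as far as the arm can. A call with a gripper value outside its range is refused whole. "gripper" is the finger opening in mm, from 0 to 85.4, set as the call begins (left out, the last holds). The fingers move at their own pace and stop on an object; "grip_force" is the grip in N (left out, the last holds). Time passes only in rows, so rows that repeat a pose let the fingers close. It gives the time, the measured TCP pose, the force, the opening and the grip force at its end, in the units of the state.
- status.read_state(): the state, without advancing time (a new reading comes with each control period).
- eyes.get_image(name): name is "scene" or "side" or "wrist"; returns the picture (420x560x3 uint8, red, green, blue); there is no depth.
- eyes.get_calibration(name): a dict with "camera_matrix" (3x3 intrinsics, pixels), "origin" and "rotation" of the camera in the world. Camera axes: x right, y up, looking along -z (the intrinsics and any distortion apply to the point x, -y, -z); pixel columns grow to the right and rows downward; lengths in m; the calibration is good to about 2 mm. A picture is of the moment at which its call begins: read the wrist's pose just before it. get_calibration takes no time and is no camera call; for the wrist camera it gives the pose at the moment of the call.
- job.sign_off(): hands the job in; it is judged then, once.
The state is a dict: "clock": time; "joint_pos": joint angles; "joint_vel": joint speeds; "joint_efforts": joint torques, N m; "tool_pos": TCP position; "tool_rot": TCP orientation; "force": force on the tool from outside, world axes, zero at the start; "torque": the same for the moment, N m; "grip_width": finger opening in m; "grasp_force": force on a finger pad.
Only numpy, scipy, OpenCV 4.12 (cv2) and the standard library are available. Lean on these libraries where they do the work, as an engineer would, in place of code of your own. Each camera call takes 0.05 s, during which the arm holds its last target. There are 200 camera calls.

## Working session

There is one attempt and no reset: what is moved stays moved. The work goes in short steps, Python scripts to look and compute and a tool call to move; the robot and the scene stay as the last step left them, time stands still between calls to the robot, and variables do not carry over. Pictures are saved under pics/ and viewed, at most 10 in all, crops included, and the job is handed in when it is done.

Besides the shell and the picture viewer there is one more tool, called after "Request:" as a command line: name --argument value ..., lists and objects as JSON in quotes. servo_tool: Moves the arm, as the interface text tells. Its arguments: {"type":"object","properties":{"plan":{"type":"array"},"gripper":{"type":"number"},"grip_force":{"type":"number"}},"required":["plan"]}

```bash
mkdir -p pics; cat > h.py <<'E'
from cell import status, eyes, job
import numpy as np, cv2
def snap(n,f):
    c=eyes.get_calibration(n); im=eyes.get_image(n); cv2.imwrite(f'pics/{f}.png',im[:,:,::-1]); np.savez(f'pics/{f}.npz',K=c['camera_matrix'],o=c['origin'],R=c['rotation']); return im,c
def load(f):
    c=np.load(f'pics/{f}.npz'); return cv2.imread(f'pics/{f}.png'),dict(camera_matrix=c['K'],origin=c['o'],rotation=c['R'])
def ray(c,u,v):
    K=np.array(c['camera_matrix']); p=np.linalg.inv(K)@[u,v,1]; d=np.array(c['rotation'])@[p[0],-p[1],-p[2]]
    return np.array(c['origin']),d/np.linalg.norm(d)
def onz(c,u,v,z):
    o,d=ray(c,u,v); return o+d*(z-o[2])/d[2]
def proj(c,P):
    q=np.array(c['rotation']).T@(np.array(P)-c['origin']); k=np.array(c['camera_matrix'])@[q[0],-q[1],-q[2]]; return k[:2]/k[2]
def two(c1,p1,c2,p2):
    o1,d1=ray(c1,*p1);o2,d2=ray(c2,*p2)
    t=np.linalg.lstsq(np.c_[d1,-d2],o2-o1,rcond=None)[0]
    a=o1+d1*t[0];b=o2+d2*t[1]; return (a+b)/2,np.linalg.norm(a-b)
E
python3 - <<'E'
from h import *
np.set_printoptions(precision=3,suppress=True)
a,c=snap('scene','s0');print(c)
b,d=snap('side','d0');print(d)
s=status.read_state();print(s['clock'],s['tool_pos'],s['tool_rot'],s['force'])
E
```

```text
{'camera_matrix': array([[407.926,   0.   , 275.655],
       [  0.   , 407.926, 205.15 ],
       [  0.   ,   0.   ,   1.   ]]), 'origin': array([ 0.783, -1.157,  0.641]), 'rotation': array([[ 0.978, -0.057,  0.203],
       [ 0.209,  0.38 , -0.901],
       [-0.025,  0.923,  0.383]])}
{'camera_matrix': array([[383.981,   0.   , 283.139],
       [  0.   , 383.981, 216.113],
       [  0.   ,   0.   ,   1.   ]]), 'origin': array([-0.209,  0.406,  0.932]), 'rotation': array([[-0.503,  0.595, -0.627],
       [-0.864, -0.364,  0.348],
       [-0.021,  0.717,  0.697]])}
0.1 [ 0.221 -0.585  0.231] [[ 0.936  0.353 -0.   ]
 [ 0.353 -0.936  0.001]
 [ 0.    -0.001 -1.   ]] [1.25  0.08  0.516]
```

View pics/s0.png

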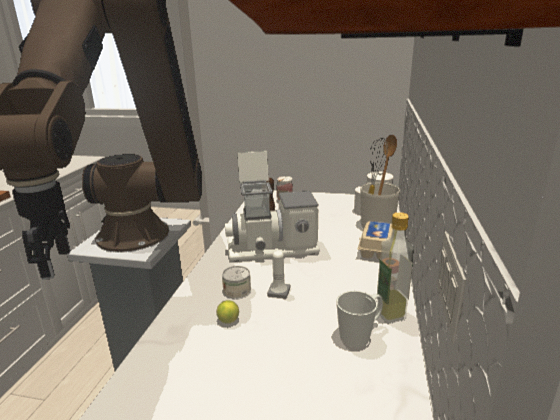

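View pics/d0.png

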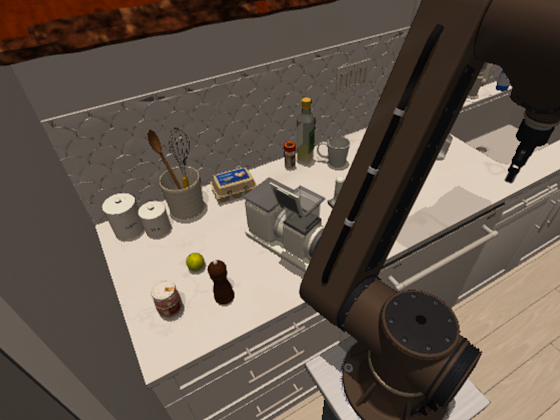

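The scene view shows the juicer (225–320, 150–260) with its lid up at (255,165), the pusher at (279,275), the tin at (236,281) and one lime at (228,312). The side view shows the other lime at (196,261), the mill at (220,282) and the jam jar at (167,298).

```bash
python3 - <<'E'
from h import *
a,_=load('s0');b,_=load('d0')
A=cv2.resize(a[140:335,210:330],None,fx=3,fy=3,interpolation=cv2.INTER_CUBIC)
B=cv2.resize(b[170:330,140:360],None,fx=2,fy=2,interpolation=cv2.INTER_CUBIC)
B=np.pad(B,((0,585-320),(0,0),(0,0)))
cv2.imwrite('pics/z0.png',np.hstack([A,B])[:, :800])
for n in ('s0','d0'):
    im,c=load(n);h=cv2.cvtColor(im,cv2.COLOR_BGR2HSV)
    m=cv2.inRange(h,(22,130,60),(45,255,255))
    N,l,s,ce=cv2.connectedComponentsWithStats(m)
    for i in range(1,N):
        if s[i,4]>80: print(n,s[i],ce[i],onz(c,*(s[i,:2]+s[i,2:4]/2-.5),.0275))
E
```

```text
s0 [217 301  21  17 278] [227.32374101 308.98201439] [ 0.47932071 -0.38002995  0.0275    ]
d0 [298 145  10  14  88] [302.13636364 150.45454545] [ 0.89024577 -0.30287342  0.0275    ]
d0 [186 253  18  18 231] [194.50649351 260.88311688] [0.57425606 0.28322963 0.0275    ]
```

View pics/z0.png

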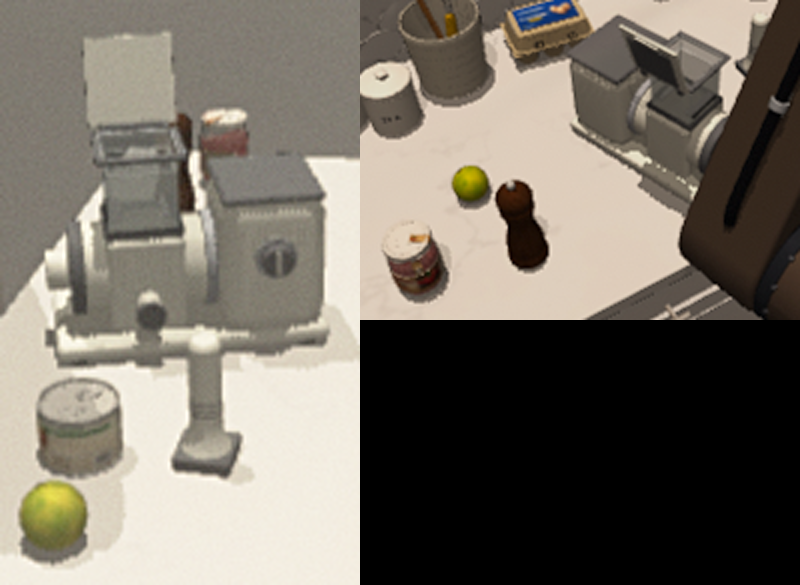

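The crop shows the chute rim at about scene (241–272, 181–194), the lid panel (238–268, 152–181), the pusher's foot centre near (279,291) and the lime near (228,311.6).

```bash
python3 - <<'E'
from h import *
np.set_printoptions(precision=3,suppress=True)
_,s=load('s0');_,d=load('d0')
Z=lambda x,y:(x/3+210-.33,y/3+140-.33)
Y=lambda x,y:((x-360)/2+140,y/2+170)
for n,p in dict(bl=(92,126),br=(181,127),fl=(99,160),fr=(186,158)).items(): print(n,onz(s,*Z(*p),.215))
for n,p in dict(r=(728,55),b=(672,35)).items(): print('side',n,onz(d,*Y(*p),.215))
for n,p in dict(mbl=(205,160),mbr=(300,155),mfr=(325,193),mfl=(213,205)).items(): print(n,onz(s,*Z(*p),.171))
for n,p in dict(mb=(610,17),ml=(571,63),mf=(620,90)).items(): print('side',n,onz(d,*Y(*p),.171))
for n,p in dict(fl=(173,459),fr=(229,463),br=(242,430),bl=(186,428)).items(): print('foot',onz(s,*Z(*p),.014))
print('ptop',onz(s,*Z(205,345),.115))
print('tin',onz(s,*Z(79,402),.058),'limeA',onz(s,228,311.3,.0275),'limeB',onz(d,194.9,261.7,.0275))
print('mill',onz(d,*Y(515,205),.13),onz(d,*Y(530,250),.02),'jam',onz(d,*Y(411,240),.099))
print('lid',[two(s,Z(*a),d,Y(*b)) for a,b in [((86,38),(689,50)),((172,35),(620,25))]])
E
```

```text
bl [0.406 0.018 0.215]
br [0.5   0.028 0.215]
fl [ 0.442 -0.079  0.215]
fr [ 0.526 -0.061  0.215]
side r [ 0.441 -0.088  0.215]
side b [ 0.52  -0.044  0.215]
mbl [0.521 0.049 0.171]
mbr [0.62  0.079 0.171]
mfr [ 0.659 -0.024  0.171]
mfl [ 0.554 -0.071  0.171]
side mb [ 0.653 -0.011  0.171]
side ml [0.588 0.09  0.171]
side mf [0.499 0.056 0.171]
foot [ 0.556 -0.277  0.014]
foot [ 0.606 -0.274  0.014]
foot [ 0.608 -0.222  0.014]
foot [ 0.557 -0.227  0.014]
ptop [ 0.581 -0.248  0.115]
tin [ 0.47  -0.268  0.058] limeA [ 0.485 -0.388  0.027] limeB [0.573 0.282 0.027]
mill [0.419 0.259 0.13 ] [0.421 0.252 0.02 ] jam [0.461 0.393 0.099]
lid [(array([0.4  , 0.012, 0.308]), np.float64(0.015900643041975145)), (array([0.484, 0.059, 0.304]), np.float64(0.00475867222914232))]
```

Request:
servo_tool --plan '[[[18,13,-2],[0,0,0.1]],[[36,26,-4],[0,0,0.2]],[[53,40,-6],[0,0,0.3]],[[70,53,-8],[0,0,0.4]],[[88,66,-10],[0,0,0.5]]]' --gripper 85 --grip_force 40

```text
clock: 0.52
tool_pos: [0.3092, -0.518, 0.2209]
tool_rot: [[0.648, 0.761, -0.0], [0.761, -0.648, 0.001], [0.0, -0.001, -1.0]]
force: [0.4, -0.7, 0.8]
grip_width: 0.085
grasp_force: 0.0
```

Request:
servo_tool --plan '[[[18,13,-2],[0,0,0.1]],[[36,26,-4],[0,0,0.2]],[[53,40,-6],[0,0,0.3]],[[70,53,-8],[0,0,0.4]],[[88,66,-10],[0,0,0.5]]]'

```text
clock: 0.93
tool_pos: [0.3973, -0.4519, 0.2109]
tool_rot: [[0.204, 0.979, -0.0], [0.979, -0.204, 0.001], [0.0, -0.0, -1.0]]
force: [0.1, 0.1, -0.4]
grip_width: 0.0849
grasp_force: 0.0
```

Request:
servo_tool --plan '[[[18,13,-2],[0,0,0.1]],[[36,26,-4],[0,0,0.2]],[[53,40,-6],[0,0,0.3]],[[70,53,-8],[0,0,0.4]],[[88,66,-10],[0,0,0.5]]]'

```text
clock: 1.35
tool_pos: [0.4853, -0.3859, 0.2009]
tool_rot: [[-0.291, 0.957, -0.0], [0.957, 0.291, 0.001], [0.001, -0.0, -1.0]]
force: [-0.1, -0.5, 1.0]
grip_width: 0.0852
grasp_force: 0.0
```

```bash
python3 - <<'E'
from h import *
np.set_printoptions(precision=3,suppress=True)
a,c=snap('wrist','w1');s=status.read_state();print(c,s['clock'],s['tool_pos'],s['tool_rot'],s['force'])
print(proj(c,[.485,-.388,.0275]))
E
```

```text
{'camera_matrix': array([[343.231,   0.   , 279.905],
       [  0.   , 343.231, 206.396],
       [  0.   ,   0.   ,   1.   ]]), 'origin': array([ 0.464, -0.317,  0.344]), 'rotation': array([[ 0.957, -0.278, -0.08 ],
       [ 0.29 ,  0.918,  0.271],
       [-0.002, -0.283,  0.959]])} 1.4 [ 0.488 -0.384  0.201] [[-0.299  0.954  0.   ]
 [ 0.954  0.299  0.001]
 [ 0.001  0.001 -1.   ]] [ 1.161  2.349 -0.096]
[279.411 187.206]
```

View pics/w1.png

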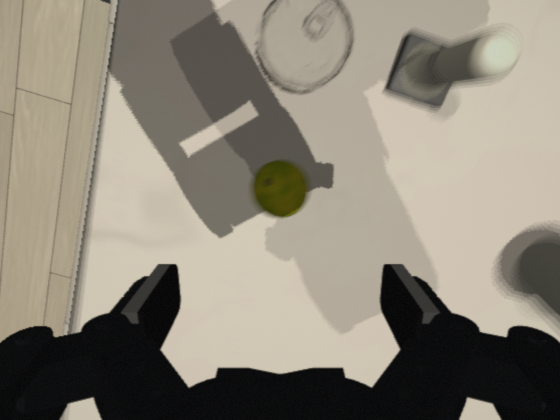

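The wrist view shows the lime at (280,188), as predicted, with the tin at (305,40) and the pusher at (420,65). The fingers are clear of both.

Request:
servo_tool --plan '[[[0,0,-38],[0,0,0]],[[0,0,-76],[0,0,0]],[[0,0,-114],[0,0,0]],[[0,0,-152],[0,0,0]],[[0,0,-191],[0,0,0]]]'

```text
clock: 1.82
tool_pos: [0.4845, -0.3867, 0.0087]
tool_rot: [[-0.285, 0.958, 0.0], [0.958, 0.285, -0.0], [-0.0, 0.0, -1.0]]
force: [0.9, -0.9, 0.3]
grip_width: 0.0846
grasp_force: 0.0
```

Request:
servo_tool --plan '[[[0,0,0],[0,0,0]],[[0,0,0],[0,0,0]],[[0,0,0],[0,0,0]],[[0,0,0],[0,0,0]],[[0,0,0],[0,0,0]]]' --gripper 45 --grip_force 40

```text
clock: 2.23
tool_pos: [0.4854, -0.3875, 0.0127]
tool_rot: [[-0.286, 0.958, 0.003], [0.958, 0.286, -0.002], [-0.003, 0.002, -1.0]]
force: [0.7, 0.3, -1.1]
grip_width: 0.0525
grasp_force: 41.9
```

Request:
servo_tool --plan '[[[0,0,0],[0,0,0]],[[0,0,0],[0,0,0]],[[0,0,0],[0,0,0]],[[0,0,10],[0,0,0]],[[0,0,20],[0,0,0]]]'

```text
clock: 2.65
tool_pos: [0.4845, -0.3866, 0.031]
tool_rot: [[-0.286, 0.958, -0.0], [0.958, 0.286, 0.001], [0.001, -0.0, -1.0]]
force: [-0.5, -0.1, -0.8]
grip_width: 0.0523
grasp_force: 42.5
```

Request:
servo_tool --plan '[[[0,0,40],[0,0,0]],[[0,0,80],[0,0,0]],[[0,0,120],[0,0,0]],[[0,0,160],[0,0,0]],[[0,0,200],[0,0,0]]]'

```text
clock: 3.07
tool_pos: [0.4842, -0.3863, 0.2336]
tool_rot: [[-0.286, 0.958, 0.001], [0.958, 0.286, -0.0], [-0.001, 0.0, -1.0]]
force: [1.2, -0.5, -1.3]
grip_width: 0.0522
grasp_force: 42.9
```

Request:
servo_tool --plan '[[[0,25,20],[0,0,0]],[[0,60,40],[0,0,0]],[[0,100,50],[0,0,0]],[[0,140,60],[0,0,0]],[[0,180,70],[0,0,0]]]'

```text
clock: 3.48
tool_pos: [0.4838, -0.2049, 0.3019]
tool_rot: [[-0.285, 0.958, 0.001], [0.958, 0.285, -0.001], [-0.001, 0.001, -1.0]]
force: [0.9, 0.4, -2.0]
grip_width: 0.0523
grasp_force: 42.8
```

Request:
servo_tool --plan '[[[-2,30,10],[0,0,0]],[[-5,60,20],[0,0,0]],[[-10,80,30],[0,0,0]],[[-10,80,30],[0,0,0]],[[-10,80,30],[0,0,0]]]'

```text
clock: 3.9
tool_pos: [0.4743, -0.1258, 0.3318]
tool_rot: [[-0.288, 0.958, 0.002], [0.958, 0.288, -0.001], [-0.002, 0.002, -1.0]]
force: [0.0, 0.2, -1.1]
grip_width: 0.0526
grasp_force: 42.9
```

```bash
python3 - <<'E'
from h import *
np.set_printoptions(precision=3,suppress=True)
a,c=snap('wrist','w2');s=status.read_state();print(c['origin'],s['clock'],s['tool_pos'],s['tool_rot'],s['force'],s['grip_width'])
for n,p in dict(bl=(.406,.018),br=(.5,.028),fl=(.442,-.079),fr=(.526,-.061)).items():print(n,proj(c,[*p,.215]))
E
```

```text
[ 0.453 -0.056  0.474] 3.95 [ 0.474 -0.127  0.331] [[-0.287  0.958  0.001]
 [ 0.958  0.287 -0.001]
 [-0.001  0.001 -1.   ]] [ 1.192 -1.027 -1.543] 0.05251853001168074
bl [242.975 -30.592]
br [382.685  -0.554]
fl [256.264 130.58 ]
fr [371.253 139.951]
```

View pics/w2.png

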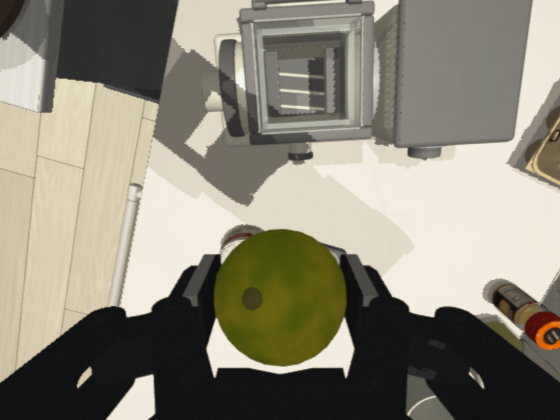

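The view shows the rim's outer corners at about (240,12), (374,5), (371,138) and (257,144), the gate inside and the lid hinge along the top edge. The lime is held centred.

```bash
python3 - <<'E'
from h import *
np.set_printoptions(precision=3,suppress=True)
_,c=load('w2')
P=[onz(c,*p,.215) for p in [(241,11),(374,5),(371,138),(257,143)]]
for p in P: print(p)
P=np.array(P);print(P.mean(0),[np.linalg.norm(P[i]-P[i-1]) for i in range(4)])
for i,j in[(0,1),(3,2),(3,0),(2,1)]: v=P[j]-P[i];print(np.degrees(np.arctan2(v[1],v[0])))
for p in [(397,146),(513,139),(532,0)]: print(onz(c,*p,.171))
_,c=load('w1')
for z,p in [(.014,(410,31)),(.014,(387,90)),(.0,(441,106)),(.118,(497,53))]: print('pusher',onz(c,*p,z))
E
```

```text
[ 0.411 -0.006  0.215]
[0.496 0.023 0.215]
[ 0.525 -0.06   0.215]
[ 0.445 -0.088  0.215]
[ 0.469 -0.032  0.215] [np.float64(0.08852662021210625), np.float64(0.08951608591137311), np.float64(0.08810571524435956), np.float64(0.08504449416365653)]
18.9741385115033
19.14436539220313
112.5773560403863
109.68404949654838
[ 0.562 -0.06   0.171]
[ 0.656 -0.026  0.171]
[0.62  0.075 0.171]
pusher [ 0.554 -0.225  0.014]
pusher [ 0.553 -0.276  0.014]
pusher [ 0.612 -0.273  0.   ]
pusher [ 0.581 -0.25   0.118]
```

Request:
servo_tool --plan '[[[-2,30,0],[0,0,0.01]],[[-4,65,0],[0,0,0.02]],[[-6,98,0],[0,0,0.04]],[[-6,98,-20],[0,0,0.05]],[[-6,98,-40],[0,0,0.05]]]'

```text
clock: 4.37
tool_pos: [0.4689, -0.0282, 0.2903]
tool_rot: [[-0.335, 0.942, 0.002], [0.942, 0.335, -0.0], [-0.001, 0.002, -1.0]]
force: [1.2, -0.0, -1.5]
grip_width: 0.0527
grasp_force: 42.9
```

Request:
servo_tool --plan '[[[0,0,-25],[0,0,0]],[[0,0,-45],[0,0,0]],[[0,0,-63],[0,0,0]],[[0,0,-63],[0,0,0]],[[0,0,-63],[0,0,0]]]'

```text
clock: 4.78
tool_pos: [0.4686, -0.0294, 0.2269]
tool_rot: [[-0.332, 0.943, -0.002], [0.943, 0.333, 0.0], [0.001, -0.002, -1.0]]
force: [-0.6, 0.1, -1.4]
grip_width: 0.0531
grasp_force: 42.9
```

Request:
servo_tool --plan '[[[0,0,0],[0,0,0]],[[0,0,0],[0,0,0]],[[0,0,0],[0,0,0]],[[0,0,0],[0,0,0]],[[0,0,0],[0,0,0]]]' --gripper 80

```text
clock: 5.2
tool_pos: [0.4688, -0.0288, 0.2279]
tool_rot: [[-0.333, 0.943, 0.001], [0.943, 0.333, -0.0], [-0.001, 0.001, -1.0]]
force: [0.1, 0.4, 0.2]
grip_width: 0.08
grasp_force: 0.0
```

Request:
servo_tool --plan '[[[0,0,35],[0,0,0]],[[0,0,75],[0,0,0]],[[0,-40,95],[0,0,0]],[[0,-70,105],[0,0,0]],[[0,-70,105],[0,0,0]]]'

```text
clock: 5.62
tool_pos: [0.4695, -0.1025, 0.3351]
tool_rot: [[-0.332, 0.943, 0.005], [0.943, 0.332, -0.003], [-0.004, 0.004, -1.0]]
force: [-0.8, 0.1, -0.3]
grip_width: 0.0799
grasp_force: 0.0
```

```bash
python3 - <<'E'
from h import *
np.set_printoptions(precision=3,suppress=True)
a,c=snap('wrist','w3');s=status.read_state();print(s['clock'],s['tool_pos'],s['joint_pos'],s['grip_width'])
E
```

```text
5.6667 [ 0.469 -0.101  0.334] [-0.349  0.18   1.751 -0.     1.208 -0.686] 0.07985412195821713
```

View pics/w3.png

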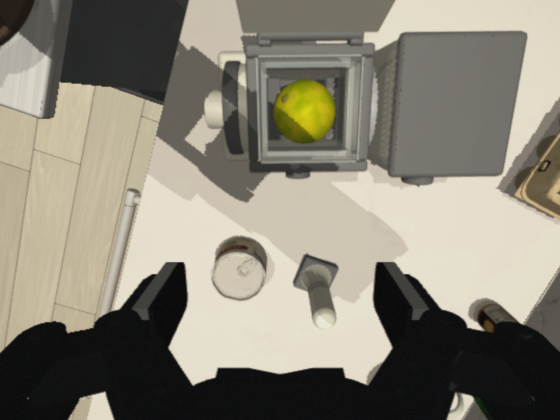

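The lime sits in the chute at (305,112). The pusher's foot is at (317,272) and the tin at (240,270), both undisturbed. Going for lime B.

```bash
python3 - <<'E'
from h import *
np.set_printoptions(precision=3,suppress=True)
_,c=load('w3')
for z,ps in [(.215,[(246,45),(374,43),(372,170),(252,174)]),(.215,[(261,58),(361,54),(358,156),(263,163)]),(.171,[(402,33),(525,32),(518,178),(392,174)]),(.014,[(304,257),(338,267),(327,296),(293,287)])]:
    P=np.array([onz(c,*p,z) for p in ps]);print(P[:,:2].ravel(),P.mean(0),[np.linalg.norm(P[i]-P[i-1]) for i in range(4)])
    print([np.degrees(np.arctan2(*(P[j]-P[i])[1::-1])) for i,j in[(0,1),(3,2),(3,0),(2,1)]])
_,d=load('d0');print(onz(d,183,215,.0),onz(d,155,230,0))
E
```

```text
[ 0.41  -0.004  0.494  0.027  0.529 -0.056  0.442 -0.09 ] [ 0.469 -0.031  0.215] [np.float64(0.0916993241615999), np.float64(0.08955177468277521), np.float64(0.09004941361951267), np.float64(0.09307254995774547)]
[np.float64(20.156919629034505), np.float64(21.231896430745845), np.float64(110.60501065914512), np.float64(112.84394358151005)]
[ 0.423 -0.009  0.488  0.017  0.515 -0.05   0.448 -0.079] [ 0.468 -0.03   0.215] [np.float64(0.07467919806930161), np.float64(0.07061099109257274), np.float64(0.07198603411699185), np.float64(0.07299249178363126)]
[np.float64(21.450086503620035), np.float64(23.53382131301357), np.float64(109.59338731977532), np.float64(111.3813505058478)]
[ 0.521  0.051  0.615  0.085  0.672 -0.023  0.562 -0.058] [0.592 0.014 0.171] [np.float64(0.11606361055028998), np.float64(0.09968394793479267), np.float64(0.12194958849981628), np.float64(0.11534297944558011)]
[np.float64(19.763978328230618), np.float64(17.455541340525365), np.float64(110.69610022886538), np.float64(117.99245887719425)]
[ 0.551 -0.226  0.605 -0.225  0.607 -0.276  0.553 -0.279] [ 0.579 -0.251  0.014] [np.float64(0.05212711517633481), np.float64(0.053539794758069116), np.float64(0.05101515456190144), np.float64(0.0544803799571022)]
[np.float64(1.5655338088244277), np.float64(2.7480688394684347), np.float64(91.80199918331198), np.float64(92.85061209690726)]
[ 0.818  0.239 -0.   ] [0.798 0.346 0.   ]
```

Request:
servo_tool --plan '[[[0,0,30],[0,0,0]],[[14,35,50],[0,0,0]],[[28,72,50],[0,0,0]],[[38,110,50],[0,0,0]],[[48,150,50],[0,0,0]]]'

```text
clock: 6.08
tool_pos: [0.5165, 0.0535, 0.3821]
tool_rot: [[-0.333, 0.943, -0.0], [0.943, 0.333, 0.0], [0.0, -0.0, -1.0]]
force: [-0.7, -1.1, 0.1]
grip_width: 0.0801
grasp_force: 0.0
```

Request:
servo_tool --plan '[[[10,38,0],[0,0,0]],[[20,76,0],[0,0,0]],[[30,112,-10],[0,0,0]],[[40,145,-30],[0,0,0]],[[45,175,-55],[0,0,0]]]'

```text
clock: 6.5
tool_pos: [0.5618, 0.2295, 0.3271]
tool_rot: [[-0.335, 0.942, 0.002], [0.942, 0.335, 0.001], [0.0, 0.002, -1.0]]
force: [0.4, -0.4, -0.3]
grip_width: 0.0799
grasp_force: 0.0
```

Request:
servo_tool --plan '[[[5,20,-30],[0,0,0]],[[10,40,-60],[0,0,0]],[[12,58,-95],[0,0,0]],[[12,58,-130],[0,0,0]],[[12,58,-130],[0,0,0]]]' --gripper 85

```text
clock: 6.92
tool_pos: [0.5702, 0.2849, 0.1901]
tool_rot: [[-0.335, 0.942, -0.011], [0.942, 0.335, -0.004], [-0.0, -0.011, -1.0]]
force: [-0.0, 0.3, -1.1]
grip_width: 0.0849
grasp_force: 0.0
```

```bash
python3 - <<'E'
from h import *
np.set_printoptions(precision=3,suppress=True)
im,c=snap('wrist','w4');s=status.read_state();print(s['clock'],s['tool_pos'],s['joint_pos'])
h=cv2.cvtColor(im,cv2.COLOR_RGB2HSV)
m=cv2.inRange(h,(22,130,40),(45,255,255))
N,l,st,ce=cv2.connectedComponentsWithStats(m)
for i in range(1,N):
    if st[i,4]>300: print(st[i],ce[i],onz(c,*ce[i],.0275))
E
```

```text
6.9667 [0.572 0.285 0.194] [0.359 0.549 1.56  0.    1.039 0.017]
[ 259  163   58   59 2704] [287.638 192.186] [0.576 0.283 0.028]
```

Request:
servo_tool --plan '[[[2,0,-38],[0,0,0]],[[2,0,-76],[0,0,0]],[[2,0,-114],[0,0,0]],[[2,0,-152],[0,0,0]],[[2,0,-187],[0,0,0]]]'

```text
clock: 7.38
tool_pos: [0.5767, 0.2845, 0.0112]
tool_rot: [[-0.333, 0.943, 0.003], [0.943, 0.333, 0.001], [0.0, 0.003, -1.0]]
force: [0.9, 0.6, 0.2]
grip_width: 0.0852
grasp_force: 0.0
```

Request:
servo_tool --plan '[[[0,0,0],[0,0,0]],[[0,0,0],[0,0,0]],[[0,0,0],[0,0,0]],[[0,0,0],[0,0,0]],[[0,0,0],[0,0,0]]]' --gripper 45 --grip_force 40

```text
clock: 7.8
tool_pos: [0.5772, 0.2848, 0.0136]
tool_rot: [[-0.333, 0.943, 0.005], [0.943, 0.333, 0.002], [0.0, 0.005, -1.0]]
force: [-0.1, 0.5, 10.3]
grip_width: 0.0526
grasp_force: 42.8
```

Request:
servo_tool --plan '[[[0,0,0],[0,0,0]],[[0,0,0],[0,0,0]],[[0,0,15],[0,0,0]],[[0,0,40],[0,0,0]],[[0,0,80],[0,0,0]]]'

```text
clock: 8.22
tool_pos: [0.5746, 0.2838, 0.0902]
tool_rot: [[-0.333, 0.943, -0.003], [0.943, 0.333, -0.001], [-0.0, -0.003, -1.0]]
force: [0.2, 0.5, -0.3]
grip_width: 0.0524
grasp_force: 42.5
```

Request:
servo_tool --plan '[[[0,0,40],[0,0,0]],[[0,0,80],[0,0,0]],[[0,0,120],[0,0,0]],[[0,0,160],[0,0,0]],[[0,0,200],[0,0,0]]]'

```text
clock: 8.63
tool_pos: [0.575, 0.284, 0.2945]
tool_rot: [[-0.334, 0.943, 0.002], [0.943, 0.334, 0.001], [0.0, 0.003, -1.0]]
force: [0.9, -0.2, -1.1]
grip_width: 0.0522
grasp_force: 42.5
```

Request:
servo_tool --plan '[[[0,-10,40],[0,0,0]],[[-10,-40,75],[0,0,0]],[[-24,-76,85],[0,0,0]],[[-37,-114,85],[0,0,0]],[[-50,-152,85],[0,0,0]]]'

```text
clock: 9.05
tool_pos: [0.5243, 0.131, 0.3781]
tool_rot: [[-0.334, 0.942, 0.005], [0.942, 0.334, 0.001], [-0.001, 0.004, -1.0]]
force: [1.6, 0.2, -0.6]
grip_width: 0.0522
grasp_force: 42.5
```

Request:
servo_tool --plan '[[[-13,-38,0],[0,0,0]],[[-26,-76,0],[0,0,0]],[[-39,-114,0],[0,0,0]],[[-50,-140,0],[0,0,0]],[[-56,-162,0],[0,0,0]]]'

```text
clock: 9.47
tool_pos: [0.4678, -0.0315, 0.3772]
tool_rot: [[-0.332, 0.943, 0.003], [0.943, 0.332, -0.001], [-0.002, 0.002, -1.0]]
force: [0.2, 0.5, 0.0]
grip_width: 0.0524
grasp_force: 42.5
```

Request:
servo_tool --plan '[[[0,0,-35],[0,0,0]],[[0,0,-70],[0,0,0]],[[0,0,-105],[0,0,0]],[[0,0,-130],[0,0,0]],[[0,0,-130],[0,0,0]]]'

```text
clock: 9.88
tool_pos: [0.4677, -0.0295, 0.2428]
tool_rot: [[-0.333, 0.943, -0.005], [0.943, 0.333, 0.001], [0.003, -0.004, -1.0]]
force: [-0.1, 1.1, -0.6]
grip_width: 0.052
grasp_force: 42.5
```

Request:
servo_tool --plan '[[[0,0,-10],[0,0,0]],[[0,0,-19],[0,0,0]],[[0,0,-19],[0,0,0]],[[0,0,-19],[0,0,0]]]'

```text
clock: 10.22
tool_pos: [0.4699, -0.0297, 0.2275]
tool_rot: [[-0.334, 0.943, 0.001], [0.943, 0.334, -0.0], [-0.001, 0.001, -1.0]]
force: [0.1, -0.8, -0.4]
grip_width: 0.052
grasp_force: 42.5
```

Request:
servo_tool --plan '[[[0,0,0],[0,0,0]],[[0,0,0],[0,0,0]],[[0,0,0],[0,0,0]],[[0,0,0],[0,0,0]],[[0,0,0],[0,0,0]]]' --gripper 75

```text
clock: 10.63
tool_pos: [0.4697, -0.0298, 0.2265]
tool_rot: [[-0.333, 0.943, 0.0], [0.943, 0.333, -0.0], [-0.0, 0.0, -1.0]]
force: [0.3, -0.5, 0.2]
grip_width: 0.0753
grasp_force: 0.0
```

Request:
servo_tool --plan '[[[0,0,35],[0,0,0]],[[0,0,75],[0,0,0]],[[0,-30,105],[0,0,0]],[[0,-60,110],[0,0,0]],[[0,-70,110],[0,0,0]]]'

```text
clock: 11.05
tool_pos: [0.4702, -0.1023, 0.3386]
tool_rot: [[-0.333, 0.943, 0.004], [0.943, 0.333, -0.002], [-0.003, 0.003, -1.0]]
force: [-0.9, -0.5, -0.3]
grip_width: 0.075
grasp_force: 0.0
```

```bash
python3 - <<'E'
from h import *
np.set_printoptions(precision=3,suppress=True)
a,c=snap('wrist','w5');s=status.read_state();print(s['clock'],s['tool_pos'],s['force'])
E
```

```text
11.1 [ 0.47  -0.102  0.337] [ 0.037 -0.602 -0.672]
```

View pics/w5.png

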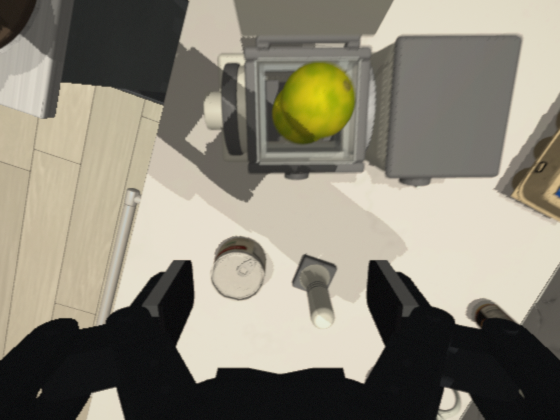

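The second lime sits in the mouth at (320,100), on top of the first. The pusher is at (317,272), as before.

Request:
servo_tool --plan '[[[20,-25,0],[0,0,-0.1]],[[42,-55,-10],[0,0,-0.2]],[[64,-85,-30],[0,0,-0.3]],[[86,-115,-60],[0,0,-0.3]],[[100,-138,-90],[0,0,-0.3]]]' --gripper 62

```text
clock: 11.52
tool_pos: [0.569, -0.2356, 0.2487]
tool_rot: [[-0.039, 0.999, 0.001], [0.999, 0.039, -0.0], [-0.0, 0.001, -1.0]]
force: [0.4, 0.8, -1.2]
grip_width: 0.0621
grasp_force: 0.0
```

Request:
servo_tool --plan '[[[5,-5,-35],[0,0,0]],[[10,-11,-70],[0,0,0]],[[10,-11,-98],[0,0,0]],[[10,-11,-98],[0,0,0]],[[10,-11,-98],[0,0,0]]]'

```text
clock: 11.93
tool_pos: [0.5773, -0.2448, 0.1508]
tool_rot: [[-0.04, 0.999, -0.003], [0.999, 0.04, 0.002], [0.002, -0.003, -1.0]]
force: [1.6, -0.8, 1.6]
grip_width: 0.0623
grasp_force: 0.0
```

```bash
python3 - <<'E'
from h import *
np.set_printoptions(precision=3,suppress=True)
a,c=snap('wrist','w6');s=status.read_state();print(s['clock'],s['tool_pos'],s['tool_rot'],s['joint_pos'])
print(proj(c,[*s['tool_pos'][:2],.12]),proj(c,[*s['tool_pos'][:2],.014]))
E
```

```text
11.9833 [ 0.578 -0.245  0.153] [[-0.04   0.999 -0.   ]
 [ 0.999  0.04   0.   ]
 [ 0.    -0.    -1.   ]] [-0.506  0.578  1.633  0.     0.931 -0.547]
[281.917 244.486] [281.774 195.604]
```

View pics/w6.png

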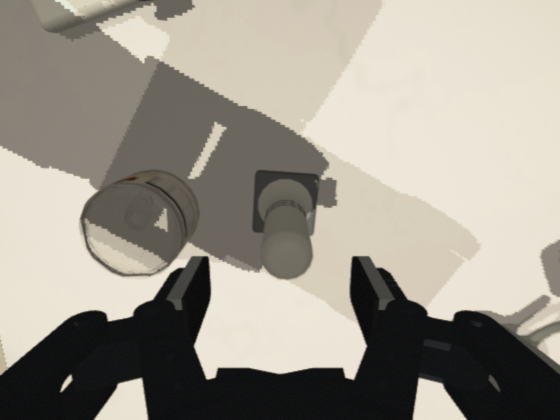

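The pusher's foot is centred at (285,201) and its dome at (287,254). That puts it 3 mm further in +x and 5 mm further in −y than the TCP, turned about −2° to the tool.

Request:
servo_tool --plan '[[[3,-5,-8],[0,0,0]],[[3,-5,-35],[0,0,0]],[[3,-5,-65],[0,0,0]],[[3,-5,-79],[0,0,0]],[[3,-5,-79],[0,0,0]]]'

```text
clock: 12.4
tool_pos: [0.5803, -0.2504, 0.0715]
tool_rot: [[-0.04, 0.999, -0.002], [0.999, 0.04, 0.001], [0.001, -0.002, -1.0]]
force: [-0.3, 0.5, 0.8]
grip_width: 0.0623
grasp_force: 0.0
```

Request:
servo_tool --plan '[[[0,0,0],[0,0,0]],[[0,0,0],[0,0,0]],[[0,0,0],[0,0,0]],[[0,0,0],[0,0,0]],[[0,0,0],[0,0,0]]]' --gripper 15 --grip_force 110

```text
clock: 12.82
tool_pos: [0.5816, -0.2512, 0.0754]
tool_rot: [[-0.04, 0.999, 0.003], [0.999, 0.04, -0.002], [-0.002, 0.003, -1.0]]
force: [-1.3, 0.7, 5.8]
grip_width: 0.0278
grasp_force: 107.8
```

Request:
servo_tool --plan '[[[0,0,0],[0,0,0]],[[0,0,0],[0,0,0]],[[0,0,10],[0,0,0]],[[0,0,30],[0,0,0]],[[0,0,60],[0,0,0]]]'

```text
clock: 13.23
tool_pos: [0.58, -0.2503, 0.1332]
tool_rot: [[-0.04, 0.999, -0.003], [0.999, 0.04, 0.001], [0.002, -0.003, -1.0]]
force: [0.2, -0.4, -1.1]
grip_width: 0.0278
grasp_force: 108.3
```

Request:
servo_tool --plan '[[[0,0,40],[0,0,0]],[[0,0,80],[0,0,0]],[[0,0,120],[0,0,0]],[[0,0,160],[0,0,0]],[[0,0,200],[0,0,0.05]]]'

```text
clock: 13.65
tool_pos: [0.58, -0.2503, 0.3369]
tool_rot: [[-0.089, 0.996, 0.001], [0.996, 0.089, -0.001], [-0.001, 0.001, -1.0]]
force: [0.5, -0.8, -0.8]
grip_width: 0.0282
grasp_force: 108.4
```

Request:
servo_tool --plan '[[[-15,30,15],[0,0,0.08]],[[-33,65,25],[0,0,0.16]],[[-50,100,25],[0,0,0.22]],[[-68,135,25],[0,0,0.28]],[[-85,170,25],[0,0,0.3]]]'

```text
clock: 14.07
tool_pos: [0.494, -0.0792, 0.3596]
tool_rot: [[-0.383, 0.924, 0.002], [0.924, 0.383, -0.0], [-0.001, 0.002, -1.0]]
force: [-0.1, 0.2, -1.3]
grip_width: 0.028
grasp_force: 108.5
```

Request:
servo_tool --plan '[[[-15,30,0],[0,0,0]],[[-26,50,0],[0,0,0]],[[-26,50,0],[0,0,0]],[[-26,50,0],[0,0,0]]]'

```text
clock: 14.4
tool_pos: [0.4692, -0.0299, 0.3597]
tool_rot: [[-0.382, 0.924, 0.002], [0.924, 0.382, -0.001], [-0.001, 0.002, -1.0]]
force: [0.4, -0.3, -0.8]
grip_width: 0.028
grasp_force: 108.5
```

```bash
python3 - <<'E'
from h import *
np.set_printoptions(precision=3,suppress=True)
S=[snap(n,n+'7') for n in('scene','side')]
s=status.read_state();print(s['clock'],s['tool_pos'],s['tool_rot'],s['force'])
a,_=load('scene7');b,_=load('side7')
A=cv2.resize(a[60:260,200:340],None,fx=3,fy=3,interpolation=cv2.INTER_CUBIC)
B=cv2.resize(b[80:280,230:350],None,fx=3,fy=3,interpolation=cv2.INTER_CUBIC)
cv2.imwrite('pics/z7.png',np.hstack([A,B])[:, :800])
E
```

```text
14.5 [ 0.47  -0.031  0.359] [[-0.38   0.925  0.001]
 [ 0.925  0.38  -0.   ]
 [-0.001  0.001 -1.   ]] [ 0.826 -0.018 -1.075]
```

View pics/z7.png

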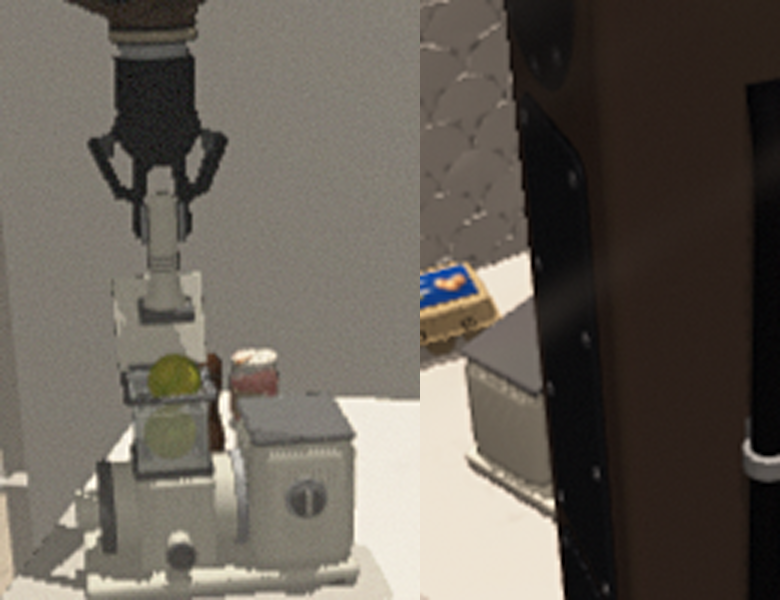

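The pusher hangs upright, centred over the chute, with its foot at crop (167,310). The upper lime is in the mouth at (175,377). The side view is blocked by the arm.

Request:
servo_tool --plan '[[[0,0,-15],[0,0,0]],[[0,0,-30],[0,0,0]],[[0,0,-40],[0,0,0]],[[0,0,-46],[0,0,0]],[[0,0,-52],[0,0,0]]]'

```text
clock: 14.92
tool_pos: [0.4704, -0.0325, 0.3072]
tool_rot: [[-0.379, 0.925, 0.001], [0.925, 0.379, -0.002], [-0.003, 0.0, -1.0]]
force: [-5.5, -7.3, 20.7]
grip_width: 0.0283
grasp_force: 110.7
```

Request:
servo_tool --plan '[[[0,0,-5],[0,0,0]],[[0,0,-10],[0,0,0]],[[0,0,-15],[0,0,0]],[[0,0,-20],[0,0,0]],[[0,0,-25],[0,0,0]]]'

```text
clock: 15.33
tool_pos: [0.4704, -0.0319, 0.2817]
tool_rot: [[-0.379, 0.925, 0.001], [0.925, 0.379, -0.001], [-0.001, 0.001, -1.0]]
force: [-0.3, 0.7, -1.9]
grip_width: 0.0277
grasp_force: 108.3
```

Request:
servo_tool --plan '[[[0,0,-6],[0,0,0]],[[0,0,-12],[0,0,0]],[[0,0,-18],[0,0,0]],[[0,0,-24],[0,0,0]],[[0,0,-30],[0,0,0]]]'

```text
clock: 15.75
tool_pos: [0.4704, -0.0309, 0.2512]
tool_rot: [[-0.38, 0.925, 0.002], [0.925, 0.38, -0.0], [-0.001, 0.002, -1.0]]
force: [1.4, 0.5, 4.3]
grip_width: 0.0278
grasp_force: 108.8
```

Request:
servo_tool --plan '[[[0,0,-4],[0,0,0]],[[0,0,-8],[0,0,0]],[[0,0,-12],[0,0,0]],[[0,0,-16],[0,0,0]],[[0,0,-20],[0,0,0]]]'

```text
clock: 16.17
tool_pos: [0.4697, -0.0307, 0.2308]
tool_rot: [[-0.38, 0.925, -0.0], [0.925, 0.38, -0.0], [0.0, -0.0, -1.0]]
force: [-0.2, 0.8, 2.4]
grip_width: 0.0281
grasp_force: 108.5
```

Request:
servo_tool --plan '[[[0,0,-2],[0,0,0]],[[0,0,-4],[0,0,0]],[[0,0,-5],[0,0,0]],[[0,0,-5],[0,0,0]]]'

```text
clock: 16.5
tool_pos: [0.4705, -0.0307, 0.2272]
tool_rot: [[-0.38, 0.925, 0.003], [0.925, 0.38, -0.0], [-0.001, 0.002, -1.0]]
force: [-0.8, 1.9, 15.3]
grip_width: 0.0281
grasp_force: 110.6
```

Request:
servo_tool --plan '[[[0,0,-1],[0,0,0]],[[0,0,-2],[0,0,0]],[[0,0,-3],[0,0,0]],[[0,0,-3],[0,0,0]]]'

```text
clock: 16.83
tool_pos: [0.472, -0.0309, 0.2264]
tool_rot: [[-0.38, 0.925, 0.008], [0.925, 0.38, -0.001], [-0.004, 0.007, -1.0]]
force: [-1.1, 3.4, 36.5]
grip_width: 0.028
grasp_force: 113.0
```

```bash
python3 - <<'E'
from h import *
np.set_printoptions(precision=3,suppress=True)
snap('wrist','w8'); a,c=snap('scene','s8')
s=status.read_state();print(s['clock'],s['tool_pos'],s['force'],s['joint_efforts'])
A=cv2.resize(a[90:240,220:340],None,fx=4,fy=4,interpolation=cv2.INTER_CUBIC);cv2.imwrite('pics/z8.png',A)
E
```

```text
16.9333 [ 0.472 -0.031  0.226] [-2.169  3.174 36.054] [ -1.282 -27.243 -13.337  -0.598  -0.722   0.032]
```

Request:
servo_tool --plan '[[[0,0,15],[0,0,0]],[[0,0,45],[0,0,0]],[[0,0,80],[0,0,0]],[[0,0,115],[0,0,0]],[[0,0,137],[0,0,0]]]'

```text
clock: 17.35
tool_pos: [0.4699, -0.0307, 0.3631]
tool_rot: [[-0.38, 0.925, 0.003], [0.925, 0.38, -0.001], [-0.001, 0.002, -1.0]]
force: [0.4, -0.1, -1.2]
grip_width: 0.0279
grasp_force: 109.0
```

Request:
servo_tool --plan '[[[10,-20,0],[0,0,-0.05]],[[27,-52,0],[0,0,-0.12]],[[44,-87,0],[0,0,-0.2]],[[61,-122,0],[0,0,-0.28]],[[78,-157,-10],[0,0,-0.34]]]'

```text
clock: 17.77
tool_pos: [0.5486, -0.1895, 0.3511]
tool_rot: [[-0.046, 0.999, 0.002], [0.999, 0.046, -0.001], [-0.001, 0.002, -1.0]]
force: [1.4, 0.5, -1.6]
grip_width: 0.0279
grasp_force: 108.9
```

Request:
servo_tool --plan '[[[15,-30,-20],[0,0,0]],[[32,-62,-50],[0,0,0]],[[32,-62,-90],[0,0,0]],[[32,-62,-130],[0,0,0]],[[32,-62,-170],[0,0,0]]]'

```text
clock: 18.18
tool_pos: [0.5792, -0.2502, 0.1773]
tool_rot: [[-0.049, 0.999, -0.001], [0.999, 0.049, 0.001], [0.001, -0.001, -1.0]]
force: [0.9, 0.0, -1.9]
grip_width: 0.028
grasp_force: 108.9
```

Request:
servo_tool --plan '[[[0,0,-35],[0,0,0]],[[0,0,-65],[0,0,0]],[[0,0,-85],[0,0,0]],[[0,0,-92],[0,0,0]],[[0,0,-96],[0,0,0]]]'

```text
clock: 18.6
tool_pos: [0.5793, -0.2495, 0.0827]
tool_rot: [[-0.05, 0.999, -0.002], [0.999, 0.05, 0.001], [0.001, -0.002, -1.0]]
force: [-0.5, -0.2, 0.0]
grip_width: 0.0279
grasp_force: 108.9
```

Request:
servo_tool --plan '[[[0,0,-3],[0,0,0]],[[0,0,-5],[0,0,0]],[[0,0,-7],[0,0,0]],[[0,0,-7],[0,0,0]]]'

```text
clock: 18.93
tool_pos: [0.58, -0.2498, 0.0779]
tool_rot: [[-0.05, 0.999, 0.001], [0.999, 0.05, -0.001], [-0.001, 0.001, -1.0]]
force: [0.2, -0.0, -2.4]
grip_width: 0.0274
grasp_force: 108.9
```

Request:
servo_tool --plan '[[[0,0,-1],[0,0,0]],[[0,0,-2],[0,0,0]],[[0,0,-2],[0,0,0]]]'

```text
clock: 19.18
tool_pos: [0.5799, -0.2498, 0.0755]
tool_rot: [[-0.05, 0.999, 0.001], [0.999, 0.05, -0.0], [-0.0, 0.001, -1.0]]
force: [0.3, -0.3, -0.1]
grip_width: 0.0278
grasp_force: 109.1
```

Request:
servo_tool --plan '[[[0,0,-1],[0,0,0]],[[0,0,-2],[0,0,0]],[[0,0,-2],[0,0,0]]]'

```text
clock: 19.43
tool_pos: [0.58, -0.2499, 0.0754]
tool_rot: [[-0.05, 0.999, 0.001], [0.999, 0.05, -0.001], [-0.001, 0.001, -1.0]]
force: [-6.1, 1.8, 19.7]
grip_width: 0.0283
grasp_force: 110.8
```

Request:
servo_tool --plan '[[[0,0,-1],[0,0,0]],[[0,0,-1],[0,0,0]],[[0,0,-1],[0,0,0]]]'

```text
clock: 19.68
tool_pos: [0.58, -0.2499, 0.0753]
tool_rot: [[-0.05, 0.999, 0.002], [0.999, 0.05, -0.001], [-0.001, 0.002, -1.0]]
force: [-8.5, 4.9, 28.9]
grip_width: 0.0276
grasp_force: 111.9
```

Request:
servo_tool --plan '[[[0,0,3],[0,0,0]],[[0,0,3],[0,0,0]]]'

```text
clock: 19.85
tool_pos: [0.58, -0.2498, 0.0761]
tool_rot: [[-0.05, 0.999, 0.001], [0.999, 0.05, -0.001], [-0.001, 0.001, -1.0]]
force: [0.1, -0.2, -1.9]
grip_width: 0.028
grasp_force: 109.0
```

Request:
servo_tool --plan '[[[0,0,0],[0,0,0]],[[0,0,0],[0,0,0]],[[0,0,0],[0,0,0]],[[0,0,0],[0,0,0]],[[0,0,0],[0,0,0]]]' --gripper 62 --grip_force 30

```text
clock: 20.27
tool_pos: [0.5797, -0.2497, 0.0749]
tool_rot: [[-0.05, 0.999, -0.0], [0.999, 0.05, 0.0], [0.0, -0.0, -1.0]]
force: [-0.3, 0.4, -0.0]
grip_width: 0.062
grasp_force: 0.0
```

Request:
servo_tool --plan '[[[0,0,15],[0,0,0]],[[0,0,45],[0,0,0]],[[0,0,85],[0,0,0]],[[0,0,125],[0,0,0]],[[0,0,165],[0,0,0]]]'

```text
clock: 20.68
tool_pos: [0.5795, -0.2496, 0.2418]
tool_rot: [[-0.05, 0.999, -0.0], [0.999, 0.05, 0.0], [0.0, -0.0, -1.0]]
force: [0.7, 0.4, 0.5]
grip_width: 0.062
grasp_force: 0.0
```

```bash
python3 - <<'E'
from h import *
np.set_printoptions(precision=3,suppress=True)
a,c=snap('wrist','w9');b,d=snap('scene','s9')
s=status.read_state();print(s['clock'],s['tool_pos'],s['force'])
A=cv2.resize(b[140:300,210:330],(450,600),interpolation=cv2.INTER_CUBIC);B=cv2.resize(a,(350,262))
cv2.imwrite('pics/z9.png',np.hstack([A,np.pad(B,((0,338),(0,0),(0,0)))])[:,:,::-1])
E
```

```text
20.7833 [ 0.582 -0.251  0.247] [ 0.438  0.253 -0.56 ]
```

View pics/z9.png

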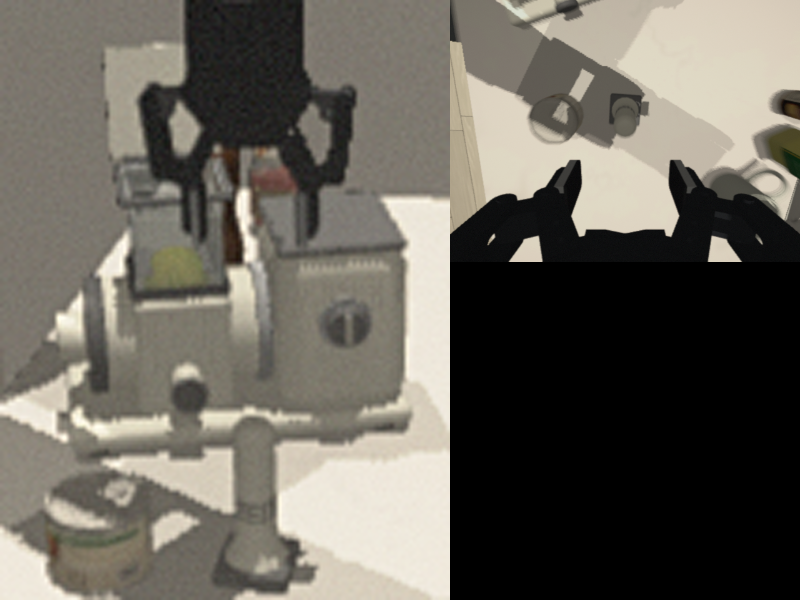

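The pusher stands upright at crop (255,510), the limes show deep in the chute at (178,265), and the lid is still open. Next comes closing the lid from behind.

Request:
servo_tool --plan '[[[0,0,40],[0,0,0.06]],[[0,0,80],[0,0,0.12]],[[-5,10,118],[0,0,0.18]],[[-15,40,135],[0,0,0.24]],[[-28,75,140],[0,0,0.31]]]' --gripper 0

```text
clock: 21.2
tool_pos: [0.5522, -0.1753, 0.3828]
tool_rot: [[-0.353, 0.936, 0.004], [0.936, 0.353, -0.002], [-0.003, 0.003, -1.0]]
force: [0.9, -0.2, 0.2]
grip_width: 0.0013
grasp_force: 0.0
```

Request:
servo_tool --plan '[[[-14,37,0],[0,0,0]],[[-28,74,0],[0,0,0]],[[-42,111,0],[0,0,0]],[[-56,148,0],[0,0,0]],[[-70,185,0],[0,0,0]]]'

```text
clock: 21.62
tool_pos: [0.4807, 0.0118, 0.3797]
tool_rot: [[-0.352, 0.936, -0.0], [0.936, 0.352, 0.0], [0.0, -0.0, -1.0]]
force: [0.9, 0.2, -0.3]
grip_width: 0.0
grasp_force: 0.0
```

Request:
servo_tool --plan '[[[-14,37,0],[0,0,0]],[[-28,74,0],[0,0,0]],[[-37,97,0],[0,0,0]],[[-37,97,0],[0,0,0]]]'

```text
clock: 21.95
tool_pos: [0.443, 0.1105, 0.3801]
tool_rot: [[-0.356, 0.935, 0.0], [0.935, 0.356, 0.001], [0.001, 0.0, -1.0]]
force: [0.5, -0.8, 0.9]
grip_width: 0.0001
grasp_force: 0.0
```

Request:
servo_tool --plan '[[[0,0,-35],[0,0,0]],[[0,0,-70],[0,0,0]],[[0,0,-105],[0,0,0]],[[0,0,-105],[0,0,0]]]'

```text
clock: 22.28
tool_pos: [0.4426, 0.1067, 0.27]
tool_rot: [[-0.352, 0.936, -0.009], [0.936, 0.352, -0.001], [0.002, -0.009, -1.0]]
force: [0.8, -0.5, 0.2]
grip_width: 0.0001
grasp_force: 0.0
```

Request:
servo_tool --plan '[[[5,-14,0],[0,0,0]],[[10,-28,0],[0,0,0]],[[15,-42,0],[0,0,0]],[[20,-54,0],[0,0,0]],[[25,-66,0],[0,0,0]]]'

```text
clock: 22.7
tool_pos: [0.4706, 0.0403, 0.2768]
tool_rot: [[-0.352, 0.936, 0.001], [0.936, 0.352, 0.0], [-0.0, 0.001, -1.0]]
force: [-1.1, 1.1, 1.6]
grip_width: -0.0
grasp_force: 0.5
```

Request:
servo_tool --plan '[[[5,-14,0],[0,0,0]],[[10,-28,0],[0,0,0]],[[15,-40,0],[0,0,0]],[[19,-52,0],[0,0,0]],[[23,-63,0],[0,0,0]]]'

```text
clock: 23.12
tool_pos: [0.4933, -0.0229, 0.2759]
tool_rot: [[-0.352, 0.936, 0.001], [0.936, 0.352, -0.0], [-0.0, 0.001, -1.0]]
force: [-0.4, 0.3, 0.1]
grip_width: -0.0002
grasp_force: 0.2
```

Request:
servo_tool --plan '[[[2,-5,-8],[0,0,0]],[[4,-10,-16],[0,0,0]],[[6,-15,-24],[0,0,0]],[[8,-20,-32],[0,0,0]],[[8,-20,-40],[0,0,0]]]'

```text
clock: 23.53
tool_pos: [0.5009, -0.0422, 0.234]
tool_rot: [[-0.352, 0.936, -0.001], [0.936, 0.352, 0.0], [0.0, -0.0, -1.0]]
force: [-0.4, -0.7, -0.4]
grip_width: 0.0001
grasp_force: 0.2
```

Request:
servo_tool --plan '[[[0,0,-3],[0,0,0]],[[0,0,-6],[0,0,0]],[[0,0,-9],[0,0,0]],[[0,0,-9],[0,0,0]]]'

```text
clock: 23.87
tool_pos: [0.5006, -0.0414, 0.2258]
tool_rot: [[-0.353, 0.936, -0.0], [0.936, 0.353, 0.0], [0.0, -0.0, -1.0]]
force: [-0.3, -0.1, 1.1]
grip_width: -0.0002
grasp_force: 0.0
```

Request:
servo_tool --plan '[[[0,0,-1],[0,0,0]],[[0,0,-2],[0,0,0]],[[0,0,-2],[0,0,0]]]'

```text
clock: 24.12
tool_pos: [0.5008, -0.0417, 0.2242]
tool_rot: [[-0.352, 0.936, 0.0], [0.936, 0.352, -0.0], [-0.0, 0.0, -1.0]]
force: [-0.8, 0.1, -0.4]
grip_width: 0.0002
grasp_force: 0.0
```

Request:
servo_tool --plan '[[[0,0,-1],[0,0,0]],[[0,0,-2],[0,0,0]],[[0,0,-2],[0,0,0]]]'

```text
clock: 24.37
tool_pos: [0.5008, -0.0417, 0.2221]
tool_rot: [[-0.352, 0.936, 0.0], [0.936, 0.352, 0.0], [-0.0, 0.0, -1.0]]
force: [0.4, 0.0, -0.3]
grip_width: -0.0
grasp_force: 0.0
```

Request:
servo_tool --plan '[[[0,0,-1],[0,0,0]],[[0,0,-1],[0,0,0]],[[0,0,-1],[0,0,0]]]'

```text
clock: 24.62
tool_pos: [0.5008, -0.0417, 0.2219]
tool_rot: [[-0.352, 0.936, 0.001], [0.936, 0.352, -0.0], [-0.0, 0.001, -1.0]]
force: [-1.6, 1.2, 8.1]
grip_width: -0.0
grasp_force: 4.3
```

Request:
servo_tool --plan '[[[0,0,-1],[0,0,0]],[[0,0,-1],[0,0,0]],[[0,0,-1],[0,0,0]],[[0,0,-1],[0,0,0]]]'

```text
clock: 24.95
tool_pos: [0.5009, -0.0417, 0.2217]
tool_rot: [[-0.352, 0.936, 0.002], [0.936, 0.352, -0.0], [-0.001, 0.002, -1.0]]
force: [-5.1, 1.4, 17.9]
grip_width: -0.0
grasp_force: 8.7
```

Request:
servo_tool --plan '[[[0,0,20],[0,0,0]],[[0,0,60],[0,0,0]],[[0,0,100],[0,0,0]],[[0,-40,130],[0,0,0]],[[0,-75,140],[0,0,0]]]'

```text
clock: 25.37
tool_pos: [0.5012, -0.1137, 0.3631]
tool_rot: [[-0.356, 0.935, 0.005], [0.935, 0.356, -0.001], [-0.003, 0.004, -1.0]]
force: [1.1, -0.1, 0.3]
grip_width: 0.0001
grasp_force: 0.0
```

Request:
servo_tool --plan '[[[0,0,0],[0,0,0]],[[0,0,0],[0,0,0]],[[0,0,0],[0,0,0]]]'

```text
clock: 25.62
tool_pos: [0.5004, -0.1141, 0.3587]
tool_rot: [[-0.351, 0.936, -0.001], [0.936, 0.351, 0.001], [0.001, -0.001, -1.0]]
force: [-0.1, 0.5, 0.0]
grip_width: -0.0
grasp_force: 0.0
```

```bash
python3 - <<'E'
from h import *
np.set_printoptions(precision=3,suppress=True)
w,cw=snap('wrist','w10');b,d=snap('scene','s10');s=status.read_state();print(s['clock'],s['tool_pos'],s['force'])
a=load('s0')[0][:,:,::-1]
print('scene lid region before/now/bg',a[160:175,245:262].mean((0,1)),b[160:175,245:262].mean((0,1)),a[155:170,310:330].mean((0,1)))
# lid vs its shut pose: mean colours at lid centre and 4 inner points, wrist view; bbox of free-edge contrast
cx=np.array([.469,-.030]);ex=np.array([-.35,.937]);ey=np.array([-.937,-.35])
for u,v in [(0,0),(-.035,-.035),(-.035,.035),(.035,.035),(-.06,0),(-.06,.02)]:
    p=proj(cw,[*(cx+u*ex+v*ey),.222]).astype(int);print(u,v,p,w[p[1]-2:p[1]+3,p[0]-2:p[0]+3].mean((0,1)))
# pusher and tin change in scene
df=np.abs(b.astype(int)-a).sum(2);print('pusher diff',df[245:300,262:295].mean(),'tin',df[268:296,222:250].mean())
h=cv2.cvtColor(w,cv2.COLOR_RGB2HSV);print('lime px',cv2.inRange(h,(22,130,60),(45,255,255)).sum()/255)
E
```

```text
25.7167 [ 0.501 -0.113  0.359] [-0.391  0.567  0.266]
scene lid region before/now/bg [171.133 164.992 147.847] [125.153 119.396 110.42 ] [130.177 124.17  114.873]
0 0 [280  81] [135.68 132.24 126.  ]
-0.035 -0.035 [324 128] [223.44 226.44 216.56]
-0.035 0.035 [236 128] [84.72 82.   74.48]
0.035 0.035 [233  31] [134.96 130.96 124.32]
-0.06 0 [280 159] [112.68 107.88  99.6 ]
-0.06 0.02 [255 159] [107.4  102.88  93.92]
pusher diff 53.06831955922865 tin 32.121173469387756
lime px 117.0
```

```bash
python3 -c "
from cell import job
print(job.sign_off())"
```

```text
the job is handed in; nothing more can be done
None
```

I handed in the job at about 26 s of the 72 s allowed: both limes are pressed to the bottom (about 36 N on the pusher), the pusher stands upright beside the juicer and the lid is shut. The arm touches nothing and never came near the mill, jar or tin, but I checked the closed lid only by contact height, force and pixel values, having used all 10 picture views, and the sign-off returned no verdict.

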